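# Touch-check the blue setter and confirm it

### The job

Check the blue touch setter on the measuring plate: with the fingertips, press its sprung contact pad down lightly, a few millimetres and never to its stop, keep it there for about half a second, then let it come back up. Then press the green button on the control box all the way down to confirm, and withdraw clear of everything. Do not lift or shift anything, and do not touch the other two setters, the other buttons and joystick, the ring gauge or the reference sphere.

Things in the scene. Friction and masses are not known exactly. Their poses are not given: they have to be found in the camera images.
- setter_blue: blue touch setter, the one to be touched: loose upright cylinder standing on the measuring plate (plate top at z = 15 mm): steel foot 62 mm diameter, grey waist 52 mm, blue collar 56 mm diameter whose top is 52 mm above the foot's underside; a bare aluminium contact pad (disc, 32 mm diameter, 6 mm thick) stands above it on a thin stem, its top face 72 mm above the underside. About 0.5 kg. Origin: centre of the underside, z up
- setter_blue_top (a point): centre of the top face of the blue setter's contact pad; it sinks with the pad
- setter_blue_pad (a joint): travel of the blue setter's sprung pad straight down, m: 0 = up at rest, 0.012 = against its stop. The spring starts at about 1.3 N and reaches about 7 N at the stop; the pad comes back up by itself
- setter_orange: orange touch setter, to be left alone: loose upright cylinder standing on the measuring plate (plate top at z = 15 mm): steel foot 62 mm diameter, grey waist 52 mm, orange collar 56 mm diameter whose top is 52 mm above the foot's underside; a bare aluminium contact pad (disc, 32 mm diameter, 6 mm thick) stands above it on a thin stem, its top face 72 mm above the underside. About 0.5 kg. Origin: centre of the underside, z up
- setter_orange_pad (a joint): travel of the orange setter's sprung pad straight down, m: 0 = up at rest, 0.012 = against its stop. The spring starts at about 1.3 N and reaches about 7 N at the stop; the pad comes back up by itself
- setter_white: white touch setter, to be left alone: loose upright cylinder standing on the measuring plate (plate top at z = 15 mm): steel foot 62 mm diameter, grey waist 52 mm, white collar 56 mm diameter whose top is 52 mm above the foot's underside; a bare aluminium contact pad (disc, 32 mm diameter, 6 mm thick) stands above it on a thin stem, its top face 72 mm above the underside. About 0.5 kg. Origin: centre of the underside, z up
- setter_white_pad (a joint): travel of the white setter's sprung pad straight down, m: 0 = up at rest, 0.012 = against its stop. The spring starts at about 1.3 N and reaches about 7 N at the stop; the pad comes back up by itself
- console: fixed white control box, 170 x 220 x 50 mm (x, y, z), standing beside the plate on the table; a row of three buttons runs along its y, 30 mm from its centre towards -x, 65 mm apart, in any order; a small black joystick, 93 mm tall above the table, stands 45 mm from the centre towards +x. Origin: centre of the underside, z up
- button_green_top (a point): centre of the top face of the green push button (28 mm diameter, 10 mm proud of its housing and 22 mm above the control box's top when up); it sinks with the button. Press straight down
- button_green (a joint): travel of the green button, m: 0 = up, 0.006 = fully down (about 5 N); it springs back up by itself
- button_yellow_top (a point): centre of the top face of the yellow push button (28 mm diameter, 10 mm proud of its housing and 22 mm above the control box's top when up); it sinks with the button. To be left alone
- button_yellow (a joint): travel of the yellow button, m: 0 = up, 0.006 = fully down (about 5 N); it springs back up by itself
- button_red_top (a point): centre of the top face of the red push button (28 mm diameter, 10 mm proud of its housing and 22 mm above the control box's top when up); it sinks with the button. To be left alone
- button_red (a joint): travel of the red button, m: 0 = up, 0.006 = fully down (about 5 N); it springs back up by itself
- ring_gauge: loose steel ring gauge lying flat on the plate, 56 mm outside, 30 mm bore, 22 mm tall, to be left alone. Origin: centre of the underside
- ref_sphere: loose reference sphere, to be left alone: white 25 mm ball on a stem on a dark 50 mm foot, 80.5 mm tall in all, standing on the plate. Origin: centre of the underside
- button_green_base: round black housing of the green button, 44 mm diameter, 12 mm tall, fixed on the control box. Origin: centre of the underside
- button_yellow_base: round black housing of the yellow button, 44 mm diameter, 12 mm tall, fixed on the control box. Origin: centre of the underside
- button_red_base: round black housing of the red button, 44 mm diameter, 12 mm tall, fixed on the control box. Origin: centre of the underside

How it is judged (in metres and radians):
On the way, in this order (a step that is already met when the one before it is completed fails the run):
1. the blue setter's pad is held down at least 2.5 mm by the fingers for 0.3 s (value of joint setter_blue_pad above 0.0025 m and contact force between setter_blue and the fingers above 0.5 N), for 0.3 s.
2. the blue setter's pad is back up and the robot is off it (value of joint setter_blue_pad below 0.001 m and not (contact force between setter_blue and the fingers above 0.5 N)), for 0.1 s.
3. the green button is pressed down at least 4.5 of its 6 mm by the fingers (value of joint button_green above 0.0045 m and contact force between button_green_base and the fingers above 0.5 N), for 0.05 s.
At the end, for the whole second after the job is handed in: all pads and buttons are back up (within 1 mm), the three setters, the ring gauge and the reference sphere stand upright within 6 mm of where they started (value of joint each of setter_blue_pad, setter_orange_pad, setter_white_pad, button_green, button_yellow, button_red below 0.001 m and distance of each of setter_blue, setter_orange, setter_white, ring_gauge, ref_sphere from where it was at the start of the episode below 0.006 m and angle between each of setter_blue, setter_orange, setter_white, ring_gauge, ref_sphere's own z axis and vertical below 0.1 rad); the robot touches nothing.
It fails at once if the blue setter's pad is driven to its stop (beyond 11 of 12 mm) (value of joint setter_blue_pad above 0.011 m).
It fails at once if the blue setter is shifted more than 6 mm, lifted or tipped (distance of setter_blue from where it was at the start of the episode above 0.006 m or angle between setter_blue's own z axis and vertical above 0.1 rad).
It fails at once if another setter, the ring gauge or the reference sphere is touched or shifted (contact force between any of setter_orange, setter_white, ring_gauge, ref_sphere and the fingers above 0.5 N or contact force between any of setter_orange, setter_white, ring_gauge, ref_sphere and the arm above 0.5 N or distance of any of setter_orange, setter_white, ring_gauge, ref_sphere from where it was at the start of the episode above 0.006 m).
It fails at once if the yellow or red button is touched (contact force between any of button_yellow_base, button_red_base and the fingers above 0.5 N or contact force between any of button_yellow_base, button_red_base and the arm above 0.5 N or value of joint any of button_yellow, button_red above 0.0015 m).
It fails at once if the joystick or the control box itself is touched (contact force between console and the fingers above 0.5 N or contact force between console and the arm above 0.5 N).
It also fails if it takes over 38 s, if anything falls off the work surface, if the arm or the gripper's body presses on something with over 40 N, if the wrist force passes 120 N, or if a joint passes its speed limit or range.

### The arm

A 6-joint arm with a two-finger parallel gripper is mounted at the origin on the work surface. World frame = base frame: x ahead of the robot, y to its left, z up, the work surface at z = 0. Lengths are in mm, angles in rad, forces in N, time in s.
With the tool pointing down it reaches from about 350 to 1000 mm from the base axis. Payload 7.1 kg.
Tool frame: the origin (TCP) lies at the very end of the fingers, on their centre line; the grasp point (between the pads) lies 19 mm behind it; y points along the fingers, x is the direction in which the jaws open and shut, and the axes are right-handed (so a half turn about y gives the same grasp; the last joint's range is limited). The gripper opens to 85 mm and grips with 20 to 120 N. Pads are 22 mm wide; open, the fingers measure 114 mm over their backs; the gripper's body (76 mm by 85 mm) begins 54 mm behind the grasp point. The pads swing forward as they close: fully open they stand 13 mm farther back than shut.
Start: joints at [1.278, 0.423, 1.63, -0, 1.089, -0.019], TCP at [168.963, 601.711, 201.819] pointing down, gripper open.
Joint ranges: [-3, 3], [-0.9, 2.11], [0.09, 2.58], [-1.31, 4.45], [0.11, 2.69], [-2.54, 2.54]. Speed limits (rad/s): [2.39, 2.39, 3.01, 3.14, 3.14, 3.14].

### API

Orientations are given as a unit quaternion [x, y, z, w].
In Python, from station import state, capture, finish_job gives the robot as it stands.
- The arm moves only by the tool arm_command, never from a script. Its argument "targets" is a list of rows, each a list of 4 numbers: the shift along the tool's x, y, z in m, then the turn about the tool's y in degrees. In form: [[tx, ty, tz, roll], ...]. A call has 1 to 10 rows; each row shifts and turns the commanded pose from where the row before left it, along the tool's axes as they then stand; what a row does not reach is not made up. A row lasts 1/12 s, in which the tool goes at most 41.7 mm and 7.16 degrees, less where a joint would pass 70% of its speed; a pose out of reach is approached as far as the arm can. A call is refused whole if a number of a shift passes 0.0417 or a number of a turn 7.16, either way. A call with a gripper value outside its range is refused whole. "jaw" is the closure in counts, from 0 (fully open) to 255 (shut), set as the call begins (left out, the last holds). The fingers move at their own pace and stop on an object; "squeeze" is the grip in N (left out, the last holds). Time passes only in rows, so rows that do not move let the fingers close. It gives the time, the measured TCP pose, the force and the opening at its end, in the units of the state.
- state(): the state, without advancing time (a new reading comes with each control period).
- capture(name): name is "side" or "top" or "wrist"; returns a dict with "frame" (400x640x3 uint8, red, green, blue), "camera_matrix" (3x3 intrinsics, pixels), "pose" (4x4, takes a point from camera to world coordinates); the wrist camera has in their place "T_tool_cam" (4x4, takes a point from camera to tool coordinates, whose origin is the TCP and whose axes are the tool frame's). Camera axes: x right, y up, looking along -z (the intrinsics and any distortion apply to the point x, -y, -z); pixel columns grow to the right and rows downward; lengths in mm; the calibration is good to about 2 mm. The wrist camera is an equidistant fisheye: a pixel r from the principal point sees the ray r / f radians off the axis. A picture is of the moment at which its call begins: read the wrist's pose just before it. There is no depth.
- finish_job(): hands the job in, once; it reports no verdict.
The state is a dict: "time_s": time; "q": joint angles; "dq": joint speeds; "effort": joint torques, N m; "tcp_pos": TCP position; "ee_rot": TCP orientation; "contact_force": force on the tool from outside, world axes, zero at the start; "moment": the same for the moment, N m; "grip_width": finger opening in mm.
Only numpy, scipy, OpenCV 4.12 (cv2) and the standard library are available. Lean on these libraries where they do the work, as an engineer would, in place of code of your own. Each camera call takes 0.05 s, during which the arm holds its last target.

## Working session

There is one attempt and no reset: what is moved stays moved. The work goes in short steps, Python scripts to look and compute and a tool call to move; the robot and the scene stay as the last step left them, time stands still between calls to the robot, and variables do not carry over. Pictures are saved under pics/ and viewed, and the job is handed in when it is done.

Besides the shell and the picture viewer there is one more tool, called after "Emit:" in YAML: its name, and indented under it one key for each argument. arm_command: Moves the arm, as the interface text tells. Its arguments: {"type":"object","properties":{"targets":{"type":"array","items":{"type":"array","items":{"type":"number"}}},"jaw":{"type":"number"},"squeeze":{"type":"number"}},"required":["targets"]}

```bash
mkdir -p pics; python3 - <<'E'
from station import state,capture
import cv2,numpy as np,pickle
s=state();print(s)
d={}
for n in("side","top","wrist"):
    c=capture(n);d[n]=c;cv2.imwrite(f"pics/{n}0.png",c["frame"][:,:,::-1])
    print(n,{k:np.round(v,3).tolist() for k,v in c.items() if k!="frame"})
pickle.dump((s,d),open("c0.pkl","wb"))
E
```

```text
{'time_s': 0.0, 'q': array([ 1.27799913e+00,  4.23893772e-01,  1.63072352e+00, -2.34211642e-05,
        1.08860340e+00, -1.90077758e-02]), 'dq': array([-0.00019717,  0.00067031,  0.0001349 , -0.0012362 , -0.00026666,
       -0.00158132]), 'effort': array([ 1.91375643e-04, -5.57383776e+01, -2.81750965e+01, -1.56933838e-04,
        7.42808188e-03, -6.16124862e-05]), 'tcp_pos': array([168.79613665, 601.13105638, 200.99951907]), 'ee_rot': array([ 0.56389834,  0.42663047, -0.42755238, -0.56320873]), 'contact_force': array([0.27509033, 0.47230024, 0.13882274]), 'moment': array([-0.02915524,  0.01258929,  0.00697205]), 'grip_width': 85.5105642273245}
side {'camera_matrix': [[429.952, 0.0, 321.302], [0.0, 429.952, 196.351], [0.0, 0.0, 1.0]], 'pose': [[-0.994, 0.071, -0.084, 545.23], [-0.11, -0.604, 0.789, 764.909], [0.005, 0.794, 0.608, 722.32], [0.0, 0.0, 0.0, 1.0]]}
top {'camera_matrix': [[429.963, 0.0, 319.288], [0.0, 429.963, 197.119], [0.0, 0.0, 1.0]], 'pose': [[-0.013, 0.994, -0.104, 532.145], [-1.0, -0.012, 0.008, -64.463], [0.007, 0.104, 0.995, 996.837], [0.0, 0.0, 0.0, 1.0]]}
wrist {'camera_matrix': [[309.707, 0.0, 313.351], [0.0, 309.707, 194.509], [0.0, 0.0, 1.0]], 'T_tool_cam': [[1.0, -0.001, -0.0, -0.312], [-0.0, 0.32, -0.947, -173.36], [0.001, 0.947, 0.32, 83.495], [0.0, 0.0, 0.0, 1.0]]}
```

View pics/top0.png

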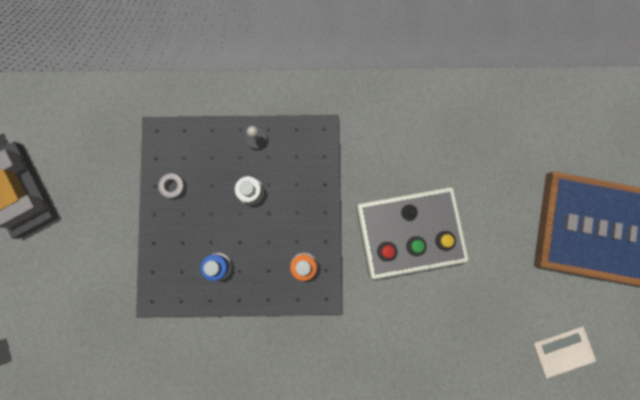

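View pics/side0.png

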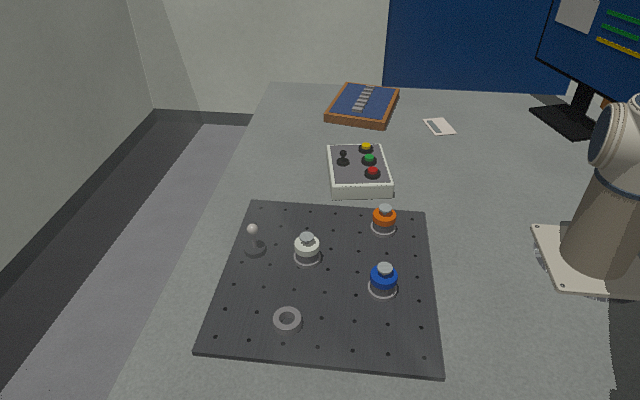

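View pics/wrist0.png

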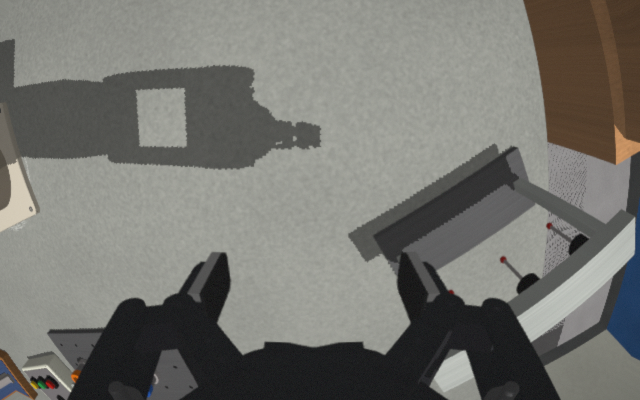

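The top view shows the blue setter at about (212,268), orange at (304,267), white at (248,189), the ring at (171,186), the sphere at (253,132), and the green button at (418,246) between red (388,251) and yellow (447,241). The side view agrees: the blue pad is at (385,269) and the green button at (370,159).

```bash
cat > h.py <<'E'
import numpy as np,cv2
def ray(c,uv):
    K=c["camera_matrix"];P=np.array(c["pose"])
    d=np.array([(uv[0]-K[0][2])/K[0][0],-(uv[1]-K[1][2])/K[1][1],-1])
    return P[:3,3],P[:3,:3]@d
def onz(c,uv,z):
    o,d=ray(c,uv);return o+d*(z-o[2])/d[2]
def proj(c,p):
    P=np.array(c["pose"]);K=c["camera_matrix"];q=P[:3,:3].T@(np.array(p)-P[:3,3])
    return np.array([K[0][2]+K[0][0]*q[0]/-q[2],K[1][2]-K[1][1]*q[1]/-q[2]])
def blobs(m,mn=15):
    n,l,s,ce=cv2.connectedComponentsWithStats(m.astype(np.uint8))
    return [(s[i,4],s[i,:4].tolist(),ce[i].round(2)) for i in range(1,n) if s[i,4]>=mn]
def tri(c1,u1,c2,u2):
    o1,d1=ray(c1,u1);o2,d2=ray(c2,u2)
    t=np.linalg.lstsq(np.c_[d1,-d2],o2-o1,rcond=None)[0]
    a=o1+t[0]*d1;b=o2+t[1]*d2
    return (a+b)/2,np.linalg.norm(a-b)
E
python3 - <<'E'
from h import *;import pickle
s,d=pickle.load(open("c0.pkl","rb"))
rng={"blue":((100,140,60),(125,255,255)),"green":((50,110,40),(80,255,255)),"yellow":((20,120,80),(35,255,255)),"red":((0,150,60),(6,255,255)),"orange":((7,150,100),(18,255,255))}
for n in("top","side"):
    c=d[n];f=c["frame"];hsv=cv2.cvtColor(f,cv2.COLOR_RGB2HSV)
    for k,(a,b) in rng.items(): print(n,k,[x for x in blobs(cv2.inRange(hsv,a,b)>0)])
    m=(hsv[:,:,1]<70)&(hsv[:,:,2]>140)
    x0,y0,x1,y1={"top":(195,240,230,290),"side":(368,255,402,285)}[n]
    mm=np.zeros_like(m);mm[y0:y1,x0:x1]=m[y0:y1,x0:x1];print(n,"pad",blobs(mm))
    w={"top":(140,110,490,330),"side":(320,130,410,310)}[n]
    cv2.imwrite(f"pics/{n}z.png",cv2.resize(f[w[1]:w[3],w[0]:w[2],::-1],None,fx=2.2 if n=="top" else 3.3,fy=2.2 if n=="top" else 3.3,interpolation=2))
E
```

```text
top blue [(np.int32(239), [201, 256, 26, 24], array([216.44, 266.95]))]
top green [(np.int32(130), [411, 240, 13, 13], array([417.38, 245.8 ]))]
top yellow [(np.int32(162), [440, 234, 15, 14], array([446.85, 240.38]))]
top red [(np.int32(123), [382, 245, 13, 13], array([387.71, 251.29]))]
top orange [(np.int32(26), [0, 181, 10, 8], array([  5.04, 183.62])), (np.int32(25), [0, 187, 8, 8], array([  2.96, 190.16])), (np.int32(22), [9, 192, 9, 9], array([ 13.59, 196.09])), (np.int32(35), [0, 197, 10, 10], array([  3.54, 202.37])), (np.int32(279), [291, 255, 25, 26], array([303.3 , 267.57]))]
top pad [(np.int32(23), [215, 253, 12, 5], array([221.04, 254.48])), (np.int32(176), [204, 261, 14, 15], array([210.62, 267.81]))]
side blue [(np.int32(13843), [385, 0, 186, 95], array([472.82,  44.88])), (np.int32(5673), [537, 0, 103, 102], array([595.05,  51.64])), (np.int32(423), [370, 265, 28, 25], array([382.93, 278.92]))]
side green [(np.int32(169), [607, 9, 33, 16], array([623.36,  16.54])), (np.int32(186), [601, 23, 39, 18], array([620.03,  31.63])), (np.int32(53), [364, 154, 10, 7], array([368.49, 156.87]))]
side yellow [(np.int32(213), [596, 37, 44, 22], array([618.31,  47.02])), (np.int32(59), [361, 142, 10, 8], array([365.42, 145.53]))]
side red [(np.int32(58), [368, 166, 10, 8], array([372.03, 169.74]))]
side orange [(np.int32(16), [340, 82, 9, 9], array([343.88,  85.56])), (np.int32(68), [377, 89, 22, 33], array([389.68, 103.87])), (np.int32(17), [331, 92, 10, 12], array([335.29,  97.65])), (np.int32(16), [357, 117, 14, 4], array([364.19, 118.06])), (np.int32(265), [373, 208, 23, 19], array([383.09, 218.12]))]
side pad [(np.int32(134), [377, 262, 16, 11], array([384.56, 267.09]))]
```

View pics/topz.png

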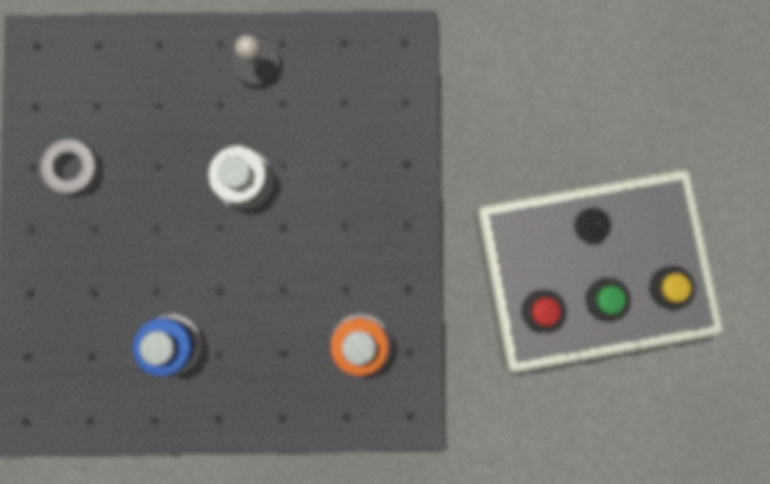

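The zoomed view confirms it: the blue pad's disc sits inside the collar, and green is the middle button. Next I'll cast rays and check them against the known heights and sizes.

```bash
python3 - <<'E'
from h import *;import pickle
from scipy.spatial.transform import Rotation as R
s,d=pickle.load(open("c0.pkl","rb"));T,S=d["top"],d["side"]
np.set_printoptions(precision=1,suppress=True)
for n,u,v,z in[("pad",(210.6,267.8),(384.6,267.2),87),("green",(417.4,245.8),(369,157.5),72),("red",(387.7,251.3),(372.5,170),72),("yel",(446.85,240.4),(366,146),72)]:
    print(n,"top",onz(T,u,z)[:2],"side",onz(S,v,z)[:2],"tri",*tri(T,u,S,v))
print("collar",onz(T,(214.0,268),67)[:2])
for n,u,z in[("orange",(303.5,267.6),67),("white",(248,190),67),("ring",(171,186),37),("ball",(252.5,131),83)]: print(n,onz(T,u,z)[:2])
print(R.from_quat(s["ee_rot"]).as_matrix())
E
```

```text
pad top [481.6 156.7] side [481.9 157.4] tri [481.7 156.8  86.5] 0.2312503102563676
green top [ 521.7 -280.9] side [ 521.6 -274. ] tri [ 521.5 -282.1   66.9] 0.22870010359136145
red top [ 510.8 -216.9] side [ 510.7 -211.8] tri [ 510.6 -217.6   68.2] 0.1694233238305434
yel top [ 532.4 -344.6] side [ 531.7 -336.3] tri [ 532.  -346.4   66. ] 0.760649296159793
collar [480.  154.3]
orange [478.4 -36.6]
white [646.8  82.6]
ring [661.6 260.1]
ball [773.7  71. ]
[[ 0.3 -0.  -1. ]
 [ 1.  -0.   0.3]
 [-0.  -1.   0. ]]
```

```bash
cat >> h.py <<'E'
def off(goal):
    from station import state
    from scipy.spatial.transform import Rotation as R
    s=state();M=R.from_quat(s["ee_rot"]).as_matrix()
    print("t",s["time_s"],"tcp",s["tcp_pos"].round(1),"F",s["contact_force"].round(2),"w",round(s["grip_width"],1),"q",s["q"].round(2))
    o=M.T@(np.array(goal)-s["tcp_pos"]);print("offset tool mm",o.round(1),"per row/10 m",(o/1e4).round(4));return o
E
python3 -c "
from h import *
off([481.7,156.8,190])"
```

```text
t 0.15 tcp [168.8 601.3 201.2] F [ 0.49  0.7  -0.04] w 85.1 q [ 1.28  0.42  1.63  0.    1.09 -0.02]
offset tool mm [-343.3   11.6 -421.4] per row/10 m [-0.0343  0.0012 -0.0421]
```

Emit:
arm_command:
  targets:
    - [-0.017,0,-0.021,0]
    - [-0.017,0,-0.021,0]
    - [-0.017,0,-0.021,0]
    - [-0.017,0,-0.021,0]
    - [-0.017,0,-0.021,0]
    - [-0.017,0,-0.021,0]
    - [-0.017,0,-0.021,0]
    - [-0.017,0,-0.021,0]
    - [-0.017,0,-0.021,0]
    - [-0.017,0,-0.021,0]
  jaw: 255
  squeeze: 20

```text
time_s: 0.98
tcp_pos: [325.6, 380.0, 201.7]
ee_rot: [0.564, 0.427, -0.427, -0.564]
contact_force: [1.0, -0.3, 0.5]
grip_width: 0.0
```

Emit:
arm_command:
  targets:
    - [-0.017,0,-0.021,0]
    - [-0.017,0,-0.021,0]
    - [-0.017,0,-0.021,0]
    - [-0.017,0,-0.021,0]
    - [-0.017,0,-0.021,0]
    - [-0.017,0,-0.021,0]
    - [-0.017,0,-0.021,0]
    - [-0.017,0,-0.021,0]
    - [-0.017,0,-0.015,0]
    - [0,0,0,0]

```text
time_s: 1.82
tcp_pos: [461.4, 181.7, 201.7]
ee_rot: [0.564, 0.426, -0.426, -0.564]
contact_force: [-0.1, 0.0, -0.4]
grip_width: 0.2
```

```bash
python3 -c "
from h import *
off([481.7,156.8,110])"
```

```text
t 1.8167 tcp [461.4 181.7 201.7] F [-0.09  0.01 -0.42] w 0.2 q [ 0.35  0.23  1.91 -0.    1.   -0.94]
offset tool mm [-18.4  91.7 -26.3] per row/10 m [-0.0018  0.0092 -0.0026]
```

Emit:
arm_command:
  targets:
    - [-0.009,0,-0.013,0]
    - [-0.0094,0.012,-0.0133,0]
    - [0,0.03,0,0]
    - [0,0.03,0,0]
    - [0,0.0197,0,0]
    - [0,0,0,0]
    - [0,0,0,0]

```text
time_s: 2.4
tcp_pos: [479.3, 159.8, 109.5]
ee_rot: [-0.563, -0.426, 0.428, 0.564]
contact_force: [-0.1, -0.2, 0.8]
grip_width: 0.1
```

```bash
python3 - <<'E'
from h import *
from station import capture
off([481.7,156.8,90])
for n,w in(("top",(170,220,260,310)),("side",(330,200,440,310)),("wrist",(0,0,640,400))):
    f=capture(n)["frame"][w[1]:w[3],w[0]:w[2],::-1]
    k=1 if n=="wrist" else 5
    cv2.imwrite(f"pics/{n}1.png",cv2.resize(f,None,fx=k,fy=k,interpolation=2))
E
```

```text
t 2.4 tcp [479.3 159.8 109.5] F [-0.09 -0.18  0.79] w 0.1 q [ 0.3   0.39  1.96  0.    0.8  -1.  ]
offset tool mm [-2.3 19.5 -3.1] per row/10 m [-0.0002  0.0019 -0.0003]
```

View pics/side1.png

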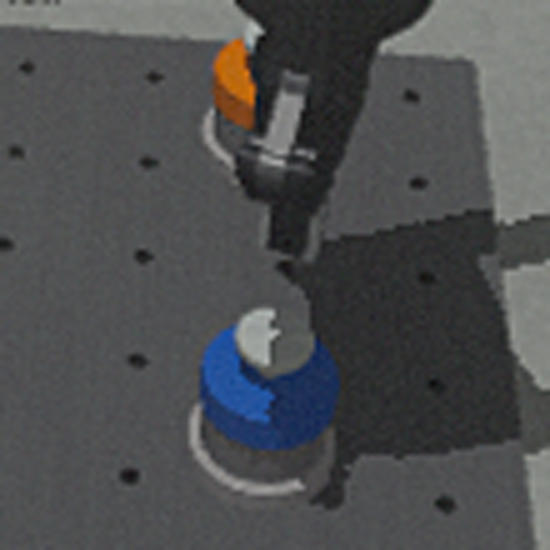

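View pics/wrist1.png

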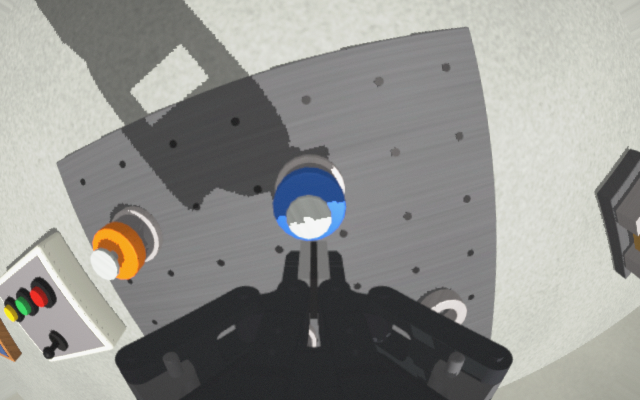

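The side crop shows the closed fingertips at about (285,260), clear above the pad at (275,335). The wrist view shows the pad at (309,217), in line with the fingers. Descending in steps.

Emit:
arm_command:
  targets:
    - [-0.0023,0,-0.003,0]
    - [0,0.008,0,0]
    - [0,0.006,0,0]
    - [0,0.003,0,0]
    - [0,0,0,0]
    - [0,0,0,0]

```text
time_s: 3.05
tcp_pos: [482.3, 156.5, 92.7]
ee_rot: [-0.563, -0.427, 0.427, 0.564]
contact_force: [0.7, -0.9, -0.6]
grip_width: -0.1
```

```bash
python3 -c "
from h import *
off([481.7,156.8,87])"
```

```text
t 3.05 tcp [482.3 156.5  92.7] F [ 0.65 -0.94 -0.61] w -0.1 q [ 0.29  0.42  1.96 -0.    0.76 -1.01]
offset tool mm [0.1 5.7 0.6] per row/10 m [0.     0.0006 0.0001]
```

Emit:
arm_command:
  targets:
    - [0,0.002,0,0]
    - [0,0.002,0,0]
    - [0,0.002,0,0]
    - [0,0,0,0]

```text
time_s: 3.38
tcp_pos: [482.4, 156.6, 86.8]
ee_rot: [-0.563, -0.427, 0.427, 0.564]
contact_force: [-0.4, 0.2, 0.6]
grip_width: 0.1
```

Emit:
arm_command:
  targets:
    - [0,0.001,0,0]
    - [0,0.001,0,0]
    - [0,0,0,0]

```text
time_s: 3.63
tcp_pos: [482.5, 156.6, 85.0]
ee_rot: [-0.564, -0.427, 0.427, 0.564]
contact_force: [-0.2, -1.0, -1.1]
grip_width: -0.4
```

```bash
python3 - <<'E'
from h import *
from station import capture,state
for i in range(4):
    c=capture("side");print(state()["contact_force"].round(2),state()["tcp_pos"].round(1))
f=c["frame"][220:310,340:440,::-1]
cv2.imwrite("pics/side2.png",cv2.resize(f,None,fx=6,fy=6,interpolation=2))
E
```

```text
[0.59 0.09 0.36] [482.6 156.6  85. ]
[-0.81  0.56  0.48] [482.6 156.6  85.1]
[ 0.6   0.13 -0.74] [482.7 156.6  85.2]
[-0.81  0.99  0.27] [482.6 156.6  85.2]
```

View pics/side2.png

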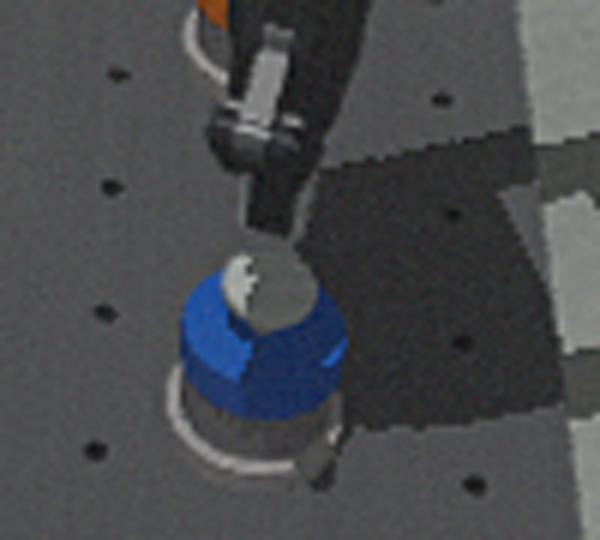

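```bash
python3 - <<'E'
from h import *
from station import capture,state
c=capture("side");p=state()["tcp_pos"]
for q in([0,0,0],[0,0,10],[0,0,15],[0,-10,0]): print(q,(proj(c,p+q)-[340,220])*6)
print("padtop",(proj(c,[481.7,156.8,87])-[340,220])*6)
w=capture("wrist")["frame"][:,:,::-1]
cv2.imwrite("pics/wrist2.png",cv2.resize(w[150:350,220:420],None,fx=3,fy=3,interpolation=2))
t=capture("top")["frame"][225:305,165:265,::-1]
cv2.imwrite("pics/top2.png",cv2.resize(t,None,fx=6,fy=6,interpolation=2))
E
```

```text
[0, 0, 0] [264.79818073 285.19018688]
[0, 0, 10] [267.61948202 264.30688716]
[0, 0, 15] [269.04521509 253.75359704]
[0, -10, 0] [264.63719516 263.40928131]
padtop [268.19199667 282.0209747 ]
```

View pics/wrist2.png

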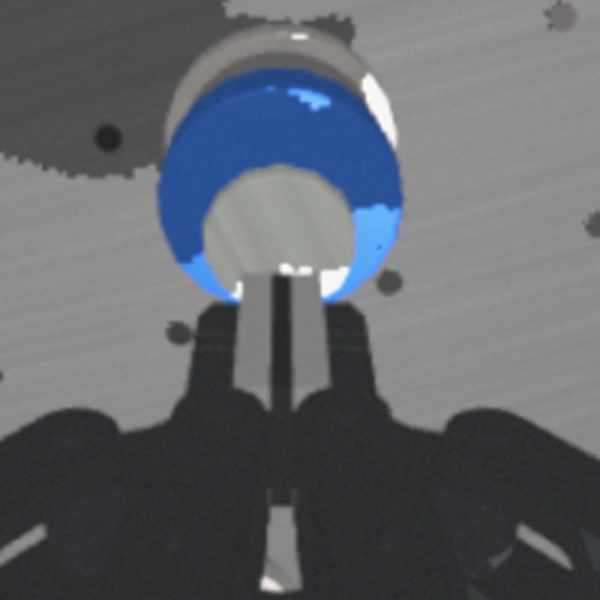

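View pics/top2.png

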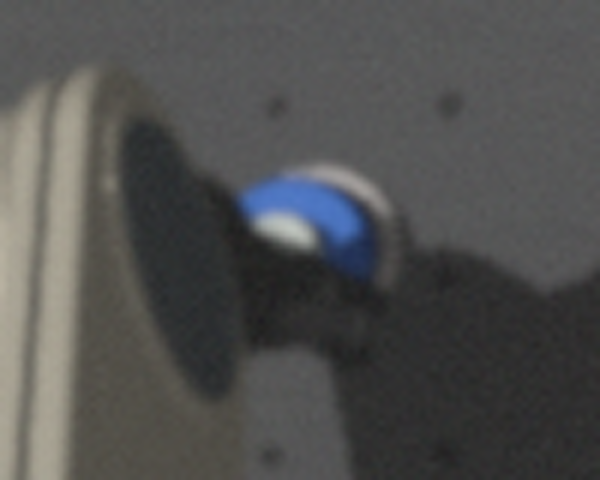

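```bash
python3 - <<'E'
from h import *;import pickle
from station import capture,state
s,d=pickle.load(open("c0.pkl","rb"));c=d["side"]
print("side1 tcp",(proj(c,[479.3,159.8,109.5])-[330,200])*5)
W=d["wrist"];T=np.array(W["T_tool_cam"]);K=W["camera_matrix"]
def wp(p):
    q=T[:3,:3].T@(np.array(p)-T[:3,3]);v=np.array([q[0],-q[1],-q[2]]);r=np.hypot(v[0],v[1]);a=np.arctan2(r,v[2])*K[0][0]
    return np.array([K[0][2]+a*v[0]/r,K[1][2]+a*v[1]/r])
for p in([0,0,0],[0,0,11],[10,0,11],[0,-13,11],[0,-5,11]):print(p,wp(p),(wp(p)-[220,150])*3)
c=capture("side");f=c["frame"]
cv2.imwrite("pics/side3.png",cv2.resize(np.hstack([d["side"]["frame"][240:300,360:410],f[240:300,360:410]])[:,:,::-1],None,fx=8,fy=8,interpolation=0))
E
```

```text
side1 tcp [285.09687886 301.40435521]
[0, 0, 0] [313.673411   232.60423693] [281.02023301 247.81271078]
[0, 0, 11] [313.70145124 216.26233804] [281.10435372 198.78701413]
[10, 0, 11] [330.17990782 216.25783539] [330.53972345 198.77350617]
[0, -13, 11] [313.72759709 225.08991484] [281.18279127 225.26974452]
[0, -5, 11] [313.7111227  219.52160794] [281.13336811 208.56482381]
```

View pics/side3.png

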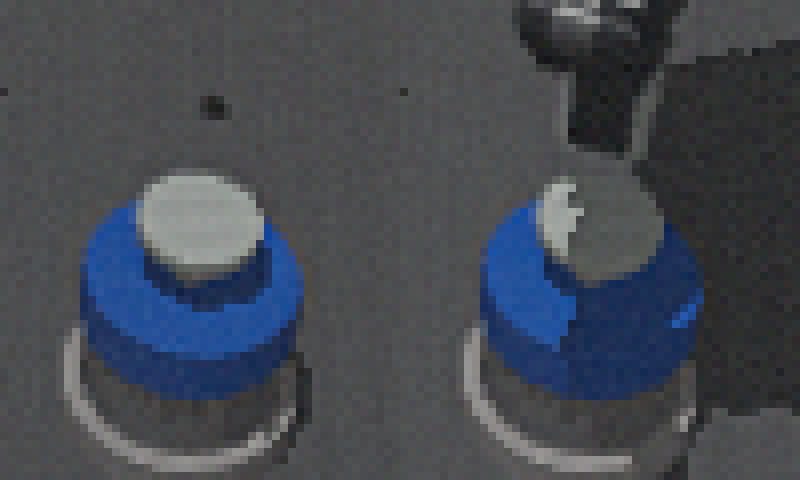

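```bash
python3 - <<'E'
from h import *;import pickle
from station import state
from scipy.spatial.transform import Rotation as R
s0,d=pickle.load(open("c0.pkl","rb"));c=d["side"]
W=d["wrist"];T=np.array(W["T_tool_cam"]);K=W["camera_matrix"];s=state();M=R.from_quat(s["ee_rot"]).as_matrix();p=s["tcp_pos"]
def wray(uv):
    x=np.array([uv[0]-K[0][2],uv[1]-K[1][2]]);r=np.hypot(*x);th=r/K[0][0]
    v=np.array([x[0]/r*np.sin(th),-x[1]/r*np.sin(th),-np.cos(th)])
    return T[:3,3],T[:3,:3]@v
# plane where tip at tool y=h : find tool z of tip's near edge
for v in(238,240.7,243):
  o,dd=wray((314,v))
  for y in(0,-5,-10,-15,-20):print(v,y,(o+dd*(y-o[1])/dd[1]).round(1))
# pad centre as the wrist sees it, at z=87
for uv in((313.4,228.5),):
  o,dd=wray(uv);O=M@o+p;D=M@dd;print("disc",(O+D*(87-O[2])/D[2]).round(1))
for sv in(258,260,262):
  o1,d1=ray(c,(384.5,sv));o,dd=wray((314,240.7));o2=M@o+p;d2=M@dd
  t=np.linalg.lstsq(np.c_[d1,-d2],o2-o1,rcond=None)[0];a=o1+t[0]*d1;b=o2+t[1]*d2
  print(sv,a.round(1),b.round(1),"tool",(M.T@((a+b)/2-p)).round(1))
E
```

```text
238 0 [ 0.2  0.  -3.8]
238 -5 [ 0.2 -5.  -1.2]
238 -10 [  0.2 -10.    1.3]
238 -15 [  0.2 -15.    3.8]
238 -20 [  0.1 -20.    6.3]
240.7 0 [ 0.2  0.  -5.7]
240.7 -5 [ 0.2 -5.  -3.1]
240.7 -10 [  0.2 -10.   -0.5]
240.7 -15 [  0.2 -15.    2.1]
240.7 -20 [  0.2 -20.    4.6]
243 0 [ 0.2  0.  -7.3]
243 -5 [ 0.2 -5.  -4.7]
243 -10 [  0.2 -10.   -2.1]
243 -15 [  0.2 -15.    0.6]
243 -20 [  0.2 -20.    3.2]
disc [479.1 157.4  87. ]
258 [484.2 153.8 109.2] [478.  158.1 105.6] tool [ -1.1 -22.2   1.3]
260 [483.7 154.8 104.6] [479.7 157.6 102.2] tool [ -0.7 -18.3   0.8]
262 [483.3 155.8 100.1] [481.3 157.2  98.9] tool [ -0.2 -14.3   0.3]
```

The wrist view shows the tips short of the pad centre at crop (282,272). The side view puts the dark finger ends at about (385,260), above the disc. There is no force yet, so the tips sit roughly 10–15 mm higher than the TCP reading suggests. I'll continue down in small steps, checking force and pictures.

Emit:
arm_command:
  targets:
    - [0,0.001,0,0]
    - [0,0.001,0,0]
    - [0,0.001,0,0]
    - [0,0,0,0]

```text
time_s: 4.37
tcp_pos: [482.4, 156.6, 81.9]
ee_rot: [-0.564, -0.427, 0.427, 0.564]
contact_force: [1.3, -0.2, 0.1]
grip_width: 0.5
```

```bash
cat > look.py <<'E'
from h import *
from station import capture,state
import sys
n=sys.argv[1];w=[int(a) for a in sys.argv[2].split(",")]
F=[];
for i in range(8):
    c=capture("side");F.append(state()["contact_force"])
w2=capture("wrist")["frame"]
print("meanF",np.mean(F,0).round(2),"sd",np.std(F,0).round(2),state()["tcp_pos"].round(1),state()["time_s"])
a=cv2.resize(c["frame"][w[1]:w[1]+60,w[0]:w[0]+50],None,fx=8,fy=8,interpolation=0)
b=cv2.resize(w2[150:310,250:380],(390,480),interpolation=2)
cv2.imwrite(f"pics/{n}.png",np.hstack([a,b])[:,:,::-1])
E
python3 look.py l1 360,240
```

```text
meanF [ 0.16 -0.25  0.29] sd [0.27 0.44 0.51] [482.6 156.6  82.1] 4.8167
```

View pics/l1.png

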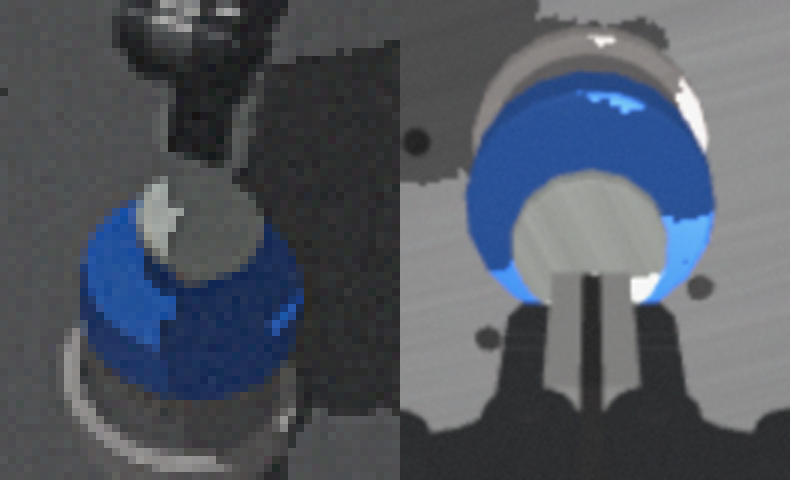

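Disc unmoved in the side crop (rows 170–280), with the tip still just above it. Continuing.

Emit:
arm_command:
  targets:
    - [0,0.001,0,0]
    - [0,0.001,0,0]
    - [0,0.001,0,0]
    - [0,0,0,0]

```text
time_s: 5.15
tcp_pos: [482.4, 156.6, 78.9]
ee_rot: [-0.564, -0.427, 0.427, 0.564]
contact_force: [-0.3, 0.5, -0.1]
grip_width: 0.3
```

```bash
python3 look.py l2 360,240
```

```text
meanF [-0.06 -0.08 -0.06] sd [0.33 0.37 0.35] [482.6 156.6  79.1] 5.6
```

View pics/l2.png

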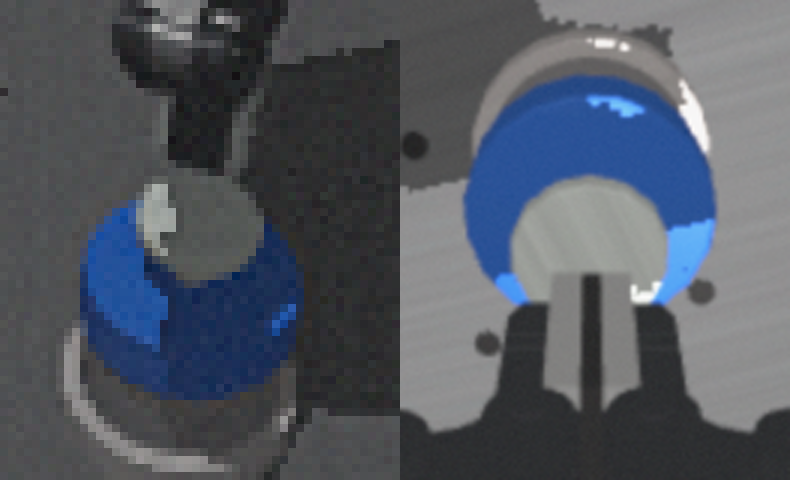

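Emit:
arm_command:
  targets:
    - [0,0.001,0,0]
    - [0,0.001,0,0]
    - [0,0,0,0]

```text
time_s: 5.85
tcp_pos: [482.5, 156.6, 76.9]
ee_rot: [-0.564, -0.427, 0.427, 0.564]
contact_force: [-0.3, -0.4, 0.1]
grip_width: 0.1
```

```bash
python3 look.py l3 360,240
```

```text
meanF [-0.06 -0.1  -0.11] sd [0.33 0.33 0.3 ] [482.6 156.6  77.2] 6.3
```

Emit:
arm_command:
  targets:
    - [0,0.001,0,0]
    - [0,0.001,0,0]
    - [0,0,0,0]

```text
time_s: 6.55
tcp_pos: [482.5, 156.6, 74.9]
ee_rot: [-0.564, -0.427, 0.427, 0.564]
contact_force: [-0.6, 0.5, 0.2]
grip_width: -0.0
```

```bash
python3 look.py l4 360,240
```

```text
meanF [-0.01  0.03 -0.17] sd [0.37 0.31 0.41] [482.6 156.6  75.1] 7.0
```

View pics/l4.png

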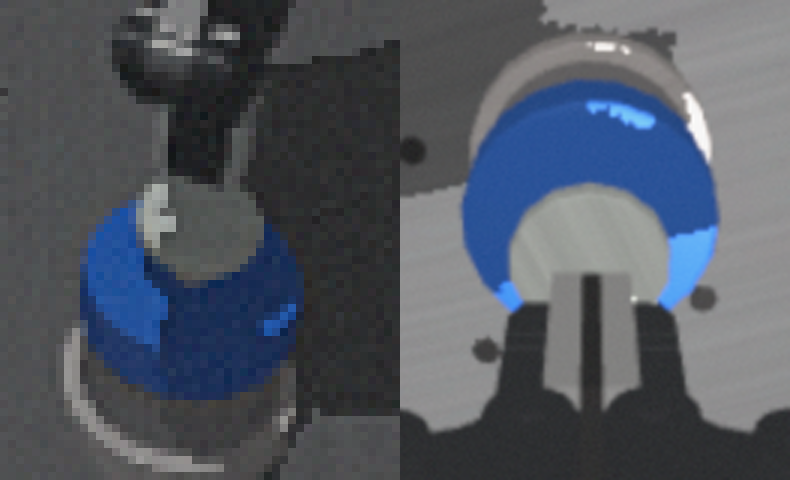

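The disc is still unmoved. The dark tip is at crop row 183, and the pad centre projects to row 216 at about 3 px/mm, so contact should come around TCP z = 64–68. Continuing in 2 mm steps on the averaged force.

Emit:
arm_command:
  targets:
    - [0,0.001,0,0]
    - [0,0.001,0,0]
    - [0,0.001,0,0]
    - [0,0,0,0]

```text
time_s: 7.33
tcp_pos: [482.4, 156.6, 71.8]
ee_rot: [-0.564, -0.427, 0.427, 0.564]
contact_force: [-1.0, 0.3, -1.1]
grip_width: 0.4
```

```bash
python3 look.py l5 360,240
```

```text
meanF [-0.31 -0.08  0.12] sd [0.4  0.45 0.49] [482.6 156.6  72.2] 7.7833
```

Emit:
arm_command:
  targets:
    - [0,0.001,0,0]
    - [0,0.001,0,0]
    - [0,0,0,0]

```text
time_s: 8.03
tcp_pos: [482.5, 156.6, 69.9]
ee_rot: [-0.564, -0.427, 0.427, 0.564]
contact_force: [0.6, 0.2, 0.6]
grip_width: 0.2
```

```bash
python3 look.py l6 360,240
```

```text
meanF [-0.02  0.01 -0.09] sd [0.75 0.39 0.59] [482.6 156.6  70.2] 8.4833
```

View pics/l6.png

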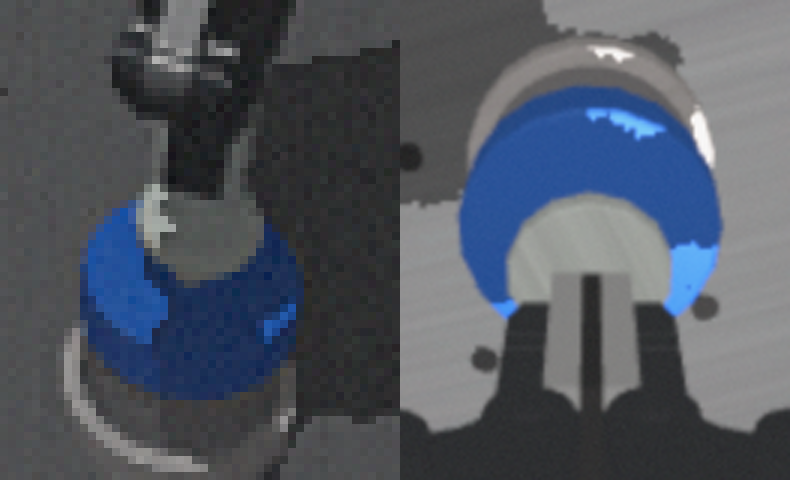

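Emit:
arm_command:
  targets:
    - [0,0.001,0,0]
    - [0,0.001,0,0]
    - [0,0,0,0]

```text
time_s: 8.73
tcp_pos: [482.4, 156.6, 67.9]
ee_rot: [-0.564, -0.427, 0.427, 0.564]
contact_force: [0.0, -0.4, 0.6]
grip_width: 0.1
```

```bash
python3 look.py l7 360,240
```

```text
meanF [-0.37 -0.27  0.08] sd [0.35 0.42 0.34] [482.6 156.6  68.1] 9.1833
```

Emit:
arm_command:
  targets:
    - [0,0.001,0,0]
    - [0,0.001,0,0]
    - [0,0,0,0]

```text
time_s: 9.43
tcp_pos: [482.4, 156.6, 65.9]
ee_rot: [-0.564, -0.427, 0.427, 0.564]
contact_force: [-0.8, 0.2, 0.7]
grip_width: -0.1
```

```bash
python3 look.py l8 360,240
```

```text
meanF [-0.11  0.09  0.04] sd [0.58 0.31 0.43] [482.6 156.6  66.1] 9.8833
```

View pics/l8.png

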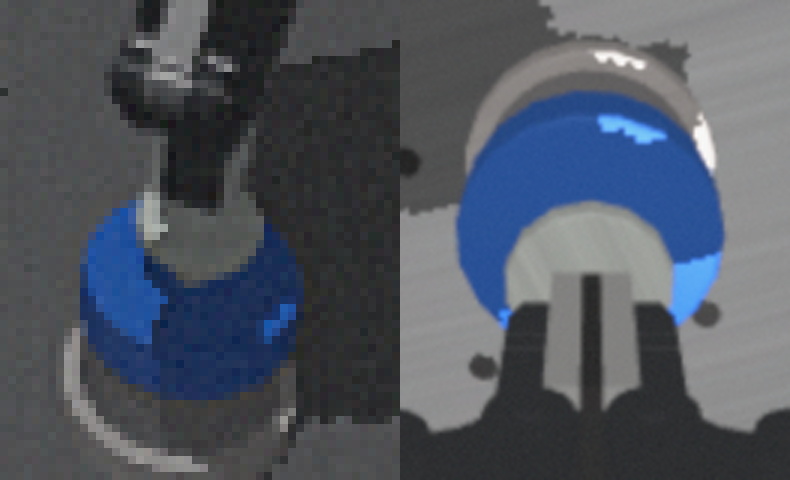

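Emit:
arm_command:
  targets:
    - [0,0.001,0,0]
    - [0,0.001,0,0]
    - [0,0,0,0]

```text
time_s: 10.13
tcp_pos: [482.5, 156.6, 63.9]
ee_rot: [-0.564, -0.427, 0.427, 0.564]
contact_force: [-0.6, 0.1, 0.4]
grip_width: 0.1
```

```bash
python3 look.py l9 360,240
```

```text
meanF [-0.21 -0.38 -0.14] sd [0.65 0.82 0.29] [482.6 156.6  64.2] 10.5833
```

View pics/l9.png

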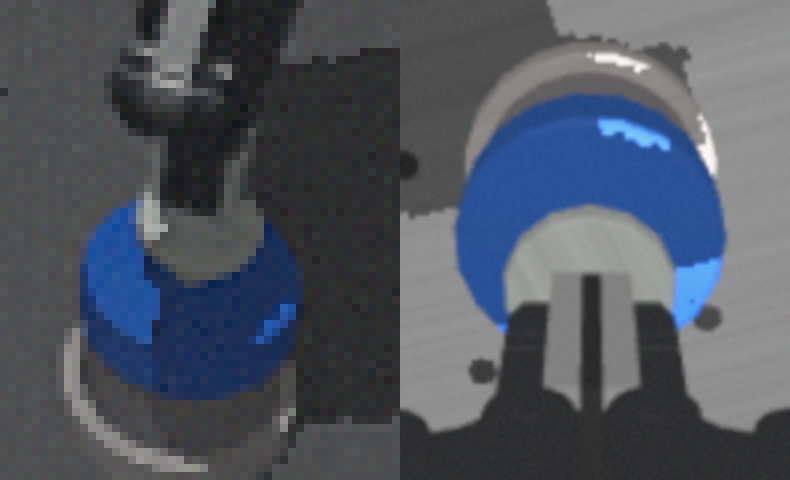

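Emit:
arm_command:
  targets:
    - [0,0.001,0,0]
    - [0,0.001,0,0]
    - [0,0,0,0]

```text
time_s: 10.83
tcp_pos: [482.4, 156.6, 61.9]
ee_rot: [-0.564, -0.427, 0.427, 0.564]
contact_force: [-0.1, -0.5, 0.1]
grip_width: -0.3
```

```bash
python3 look.py l10 360,240
```

```text
meanF [-0.07 -0.32  0.03] sd [0.39 0.55 0.59] [482.6 156.6  62.2] 11.2833
```

View pics/l10.png

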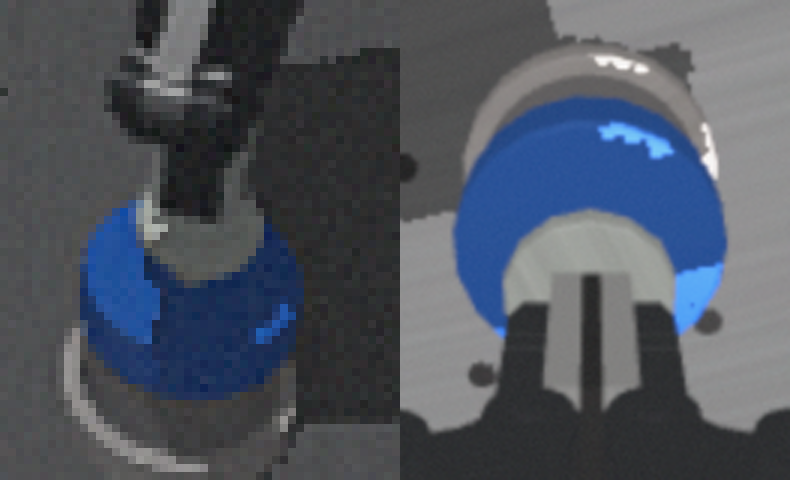

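Emit:
arm_command:
  targets:
    - [0,0.001,0,0]
    - [0,0.001,0,0]
    - [0,0,0,0]

```text
time_s: 11.53
tcp_pos: [482.5, 156.6, 59.9]
ee_rot: [-0.564, -0.427, 0.427, 0.564]
contact_force: [0.7, -0.7, -0.1]
grip_width: 0.2
```

```bash
sed -i 's/range(8)/range(5)/' look.py; python3 look.py l11 360,240
```

```text
meanF [-0.28 -0.02 -0.31] sd [0.1  0.27 0.58] [482.6 156.6  60.1] 11.8333
```

View pics/l11.png

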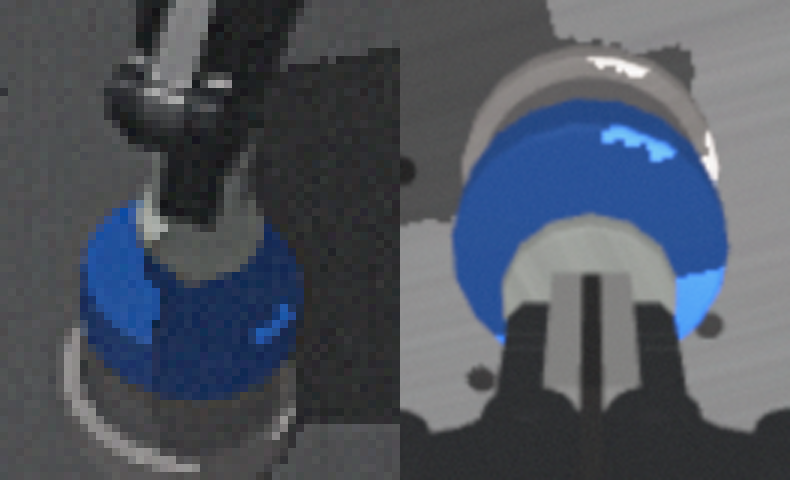

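Emit:
arm_command:
  targets:
    - [0,0.001,0,0]
    - [0,0.001,0,0]
    - [0,0,0,0]

```text
time_s: 12.08
tcp_pos: [482.5, 156.6, 58.0]
ee_rot: [-0.564, -0.427, 0.427, 0.564]
contact_force: [-0.3, -0.9, 0.0]
grip_width: 0.2
```

```bash
python3 look.py l12 360,240
```

```text
meanF [ 0.21 -0.09 -0.15] sd [0.56 0.47 0.47] [482.6 156.6  58.1] 12.3833
```

View pics/l12.png

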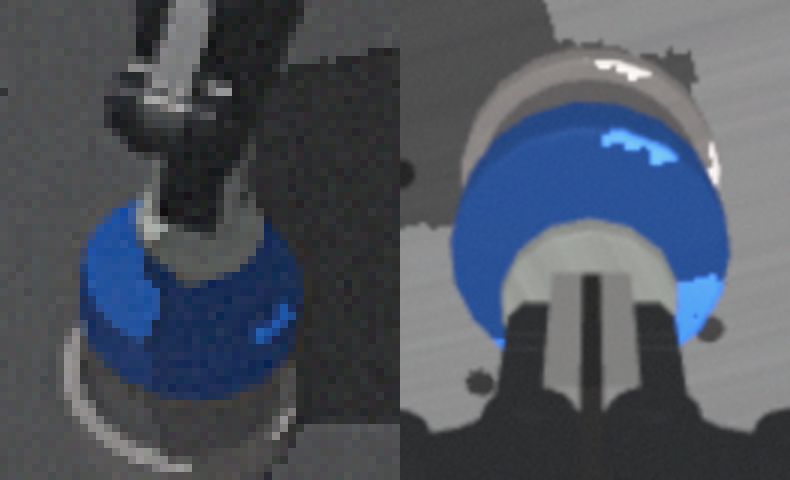

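Emit:
arm_command:
  targets:
    - [0,0.001,0,0]
    - [0,0.001,0,0]
    - [0,0,0,0]

```text
time_s: 12.63
tcp_pos: [482.8, 156.7, 56.1]
ee_rot: [0.564, 0.427, -0.427, -0.564]
contact_force: [0.7, 0.8, 1.8]
grip_width: -0.2
```

```bash
python3 look.py l13 360,240
```

```text
meanF [0.16 0.18 1.43] sd [0.58 0.27 0.44] [482.7 156.7  56.2] 12.9333
```

View pics/l13.png

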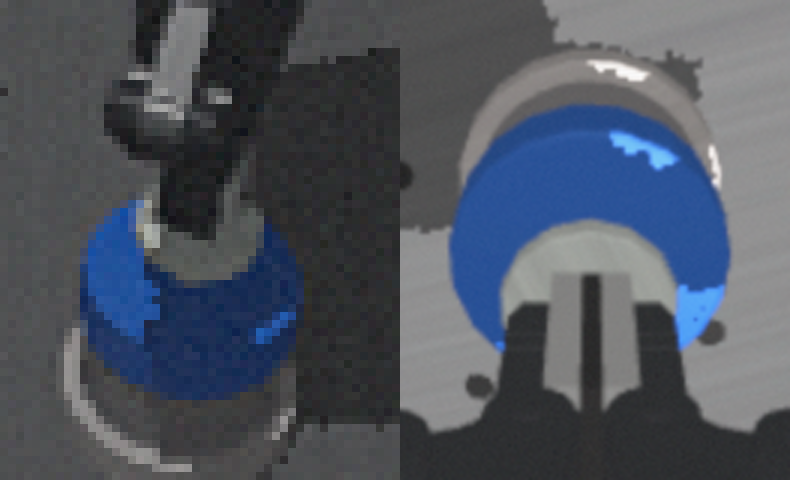

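Contact: Fz is a steady 1.4 N at TCP z = 56.2, so the tips really end about 30 mm behind the reported TCP. I'll press 4.5 mm and hold.

Emit:
arm_command:
  targets:
    - [0,0.0015,0,0]
    - [0,0.0015,0,0]
    - [0,0.0015,0,0]
    - [0,0,0,0]
    - [0,0,0,0]

```text
time_s: 13.35
tcp_pos: [482.7, 156.7, 51.6]
ee_rot: [0.564, 0.427, -0.427, -0.564]
contact_force: [0.4, 1.4, 3.2]
grip_width: -0.0
```

```bash
python3 look.py l14 360,240
```

```text
meanF [0.29 0.02 3.29] sd [0.36 0.36 0.38] [482.7 156.7  51.7] 13.65
```

View pics/l14.png

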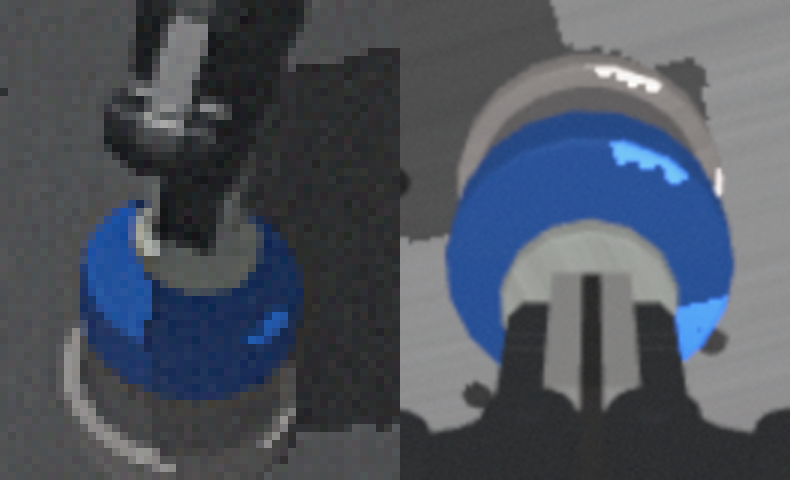

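The pad's lower edge has moved from row 280 to 295, about 4.5 mm, and 3.3 N agrees with about 4.2 mm. I'll hold a moment longer, then lift.

Emit:
arm_command:
  targets:
    - [0,0,0,0]
    - [0,0,0,0]
    - [0,-0.003,0,0]
    - [0,-0.003,0,0]
    - [0,-0.006,0,0]
    - [0,-0.02,0,0]
    - [0,-0.03,0,0]
    - [0,-0.03,0,0]
    - [0,-0.02,0,0]
    - [0,0,0,0]

```text
time_s: 14.48
tcp_pos: [484.8, 157.3, 167.9]
ee_rot: [0.564, 0.429, -0.425, -0.563]
contact_force: [-0.1, 0.8, 0.7]
grip_width: 0.0
```

```bash
python3 - <<'E'
from h import *;import pickle
from station import capture
s,d=pickle.load(open("c0.pkl","rb"))
o=off([521.7,-280.9,130])
f=capture("side")["frame"]
hsv=cv2.cvtColor(f,cv2.COLOR_RGB2HSV);m=cv2.inRange(hsv,(100,140,60),(125,255,255))>0
m[:240]=0;print(blobs(m))
cv2.imwrite("pics/s5.png",cv2.resize(np.hstack([d["side"]["frame"][240:300,360:410],f[240:300,360:410]])[:,:,::-1],None,fx=8,fy=8,interpolation=0))
E
```

```text
t 14.4833 tcp [484.8 157.3 167.9] F [-0.06  0.75  0.69] w 0.0 q [ 0.29  0.3   1.91 -0.    0.92 -1.01]
offset tool mm [-412.    37.3 -153.8] per row/10 m [-0.0412  0.0037 -0.0154]
[(np.int32(424), [370, 265, 28, 25], array([382.95, 279.  ]))]
```

View pics/s5.png

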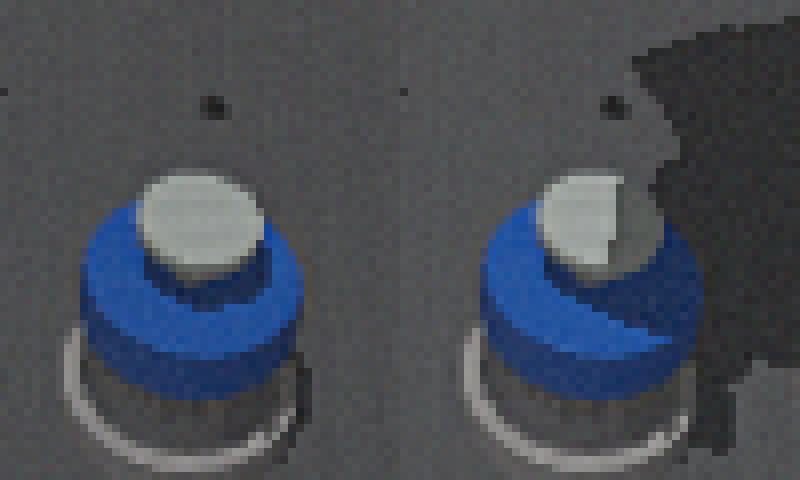

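The pad is fully back up and the setter is unmoved: its blue blob centroid is (382.95,279.0) against (382.93,278.9) at the start. Moving to the green button at height.

Emit:
arm_command:
  targets:
    - [-0.0275,0,-0.0102,0]
    - [-0.0275,0,-0.0102,0]
    - [-0.0275,0,-0.0102,0]
    - [-0.0275,0,-0.0102,0]
    - [-0.0275,0,-0.0102,0]
    - [-0.0275,0,-0.0102,0]
    - [-0.0275,0,-0.0102,0]
    - [-0.0275,0,-0.0102,0]
    - [-0.0275,0,-0.0102,0]
    - [-0.0275,0,-0.0102,0]

```text
time_s: 15.37
tcp_pos: [505.0, -136.8, 162.1]
ee_rot: [-0.563, -0.426, 0.428, 0.564]
contact_force: [0.6, 0.1, 0.6]
grip_width: 0.0
```

Emit:
arm_command:
  targets:
    - [-0.0275,0,-0.0102,0]
    - [-0.0275,0,-0.0102,0]
    - [-0.0275,0,-0.0102,0]
    - [-0.0275,0,-0.0102,0]
    - [-0.0275,0,-0.0102,0]
    - [0,0,0,0]
    - [0,0,0,0]

```text
time_s: 15.95
tcp_pos: [517.1, -282.5, 161.9]
ee_rot: [-0.563, -0.426, 0.427, 0.565]
contact_force: [0.0, 1.0, 0.0]
grip_width: -0.0
```

```bash
python3 - <<'E'
from h import *
from station import capture
o=off([521.7,-280.9,65])
c=capture("wrist");f=c["frame"]
cv2.imwrite("pics/w6.png",f[:,:,::-1])
E
```

```text
t 15.95 tcp [ 517.1 -282.5  161.9] F [0.04 0.98 0.02] w -0.0 q [-0.52  0.42  1.74  0.    0.98 -1.81]
offset tool mm [ 2.7 96.9 -4.2] per row/10 m [ 0.0003  0.0097 -0.0004]
```

View pics/w6.png

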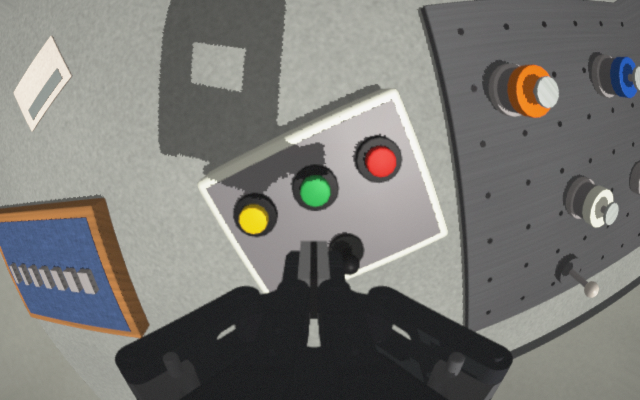

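The wrist view shows green at (315,190), red at (381,161), yellow at (254,215) and the joystick at (346,253) behind the fingers. Cross-checking the aim with the wrist ray.

```bash
python3 - <<'E'
from h import *;import pickle
from station import state
from scipy.spatial.transform import Rotation as R
s0,d=pickle.load(open("c0.pkl","rb"))
W=d["wrist"];T=np.array(W["T_tool_cam"]);K=W["camera_matrix"];s=state();M=R.from_quat(s["ee_rot"]).as_matrix();p=s["tcp_pos"]
f=cv2.imread("pics/w6.png");hsv=cv2.cvtColor(f,cv2.COLOR_BGR2HSV)
for n,a,b in(("green",(50,110,40),(80,255,255)),("red",(0,150,90),(6,255,255)),("yel",(20,150,80),(35,255,255))):
  for q in blobs(cv2.inRange(hsv,a,b)>0,200):
    uv=q[2];x=uv-np.array([K[0][2],K[1][2]]);r=np.hypot(*x);th=r/K[0][0]
    v=np.array([x[0]/r*np.sin(th),-x[1]/r*np.sin(th),-np.cos(th)]) 
    o=M@T[:3,3]+p;D=M@T[:3,:3]@v;P=o+D*(72-o[2])/D[2];print(n,q[0],uv,P.round(1),"tool",(M.T@(P-p)).round(1))
E
```

```text
green 777 [314.8  190.61] [ 518.9 -280.7   72. ] tool [ 1.1 90.  -1.8]
red 739 [380.47 161.26] [ 508.3 -217.5   72. ] tool [59.1 90.2 25.5]
yel 713 [253.12 218.78] [ 529.8 -343.7   72. ] tool [-56.5  89.9 -29.5]
```

Emit:
arm_command:
  targets:
    - [0.002,0,-0.001,0]
    - [0,0.03,0,0]
    - [0,0.03,0,0]
    - [0,0.03,0,0]
    - [0,0.015,0,0]
    - [0,0.006,0,0]
    - [0,0,0,0]
    - [0,0,0,0]

```text
time_s: 16.67
tcp_pos: [520.3, -279.6, 53.1]
ee_rot: [0.563, 0.427, -0.427, -0.563]
contact_force: [0.4, -0.9, 0.9]
grip_width: -0.1
```

```bash
python3 look.py g1 345,120
```

```text
meanF [-0.26 -0.09  0.17] sd [0.46 0.22 0.29] [ 520.5 -280.5   53.7] 16.9667
```

View pics/g1.png

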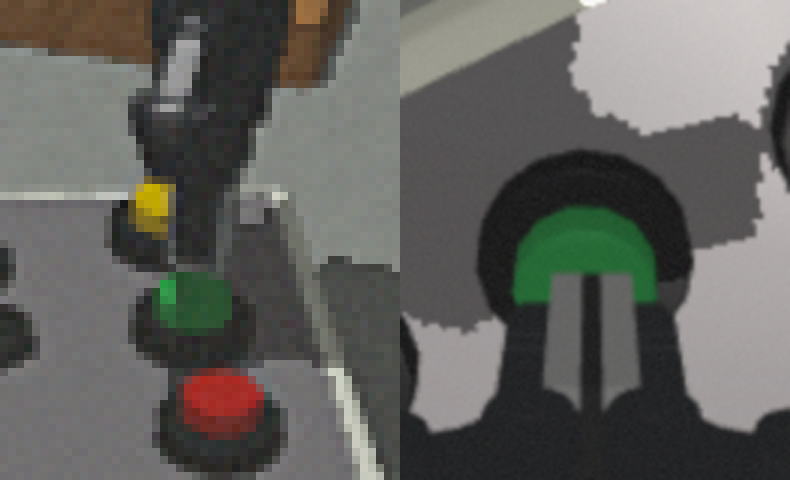

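The tip is right above the green button (side crop tip (205,262), button (193,295)), and the wrist view shows the fingers centred on it. Going down.

Emit:
arm_command:
  targets:
    - [0,0.004,0,0]
    - [0,0.003,0,0]
    - [0,0.002,0,0]
    - [0,0.002,0,0]
    - [0,0,0,0]

```text
time_s: 17.38
tcp_pos: [519.6, -280.2, 41.2]
ee_rot: [-0.563, -0.427, 0.427, 0.564]
contact_force: [-1.2, -0.4, 2.7]
grip_width: -0.2
```

```bash
python3 look.py g2 345,120
```

```text
meanF [-1.51  0.59  2.05] sd [0.45 0.48 0.48] [ 519.7 -280.2   41.7] 17.6833
```

Emit:
arm_command:
  targets:
    - [0,0.0015,0,0]
    - [0,0.0015,0,0]
    - [0,0.0015,0,0]
    - [0,0,0,0]

```text
time_s: 18.02
tcp_pos: [519.9, -280.3, 37.0]
ee_rot: [0.564, 0.427, -0.427, -0.564]
contact_force: [-3.1, 0.0, 4.6]
grip_width: -0.2
```

```bash
python3 look.py g3 345,120
```

```text
meanF [-1.51  0.71  4.5 ] sd [0.46 0.2  0.7 ] [ 520.  -280.2   37.2] 18.3167
```

View pics/g3.png

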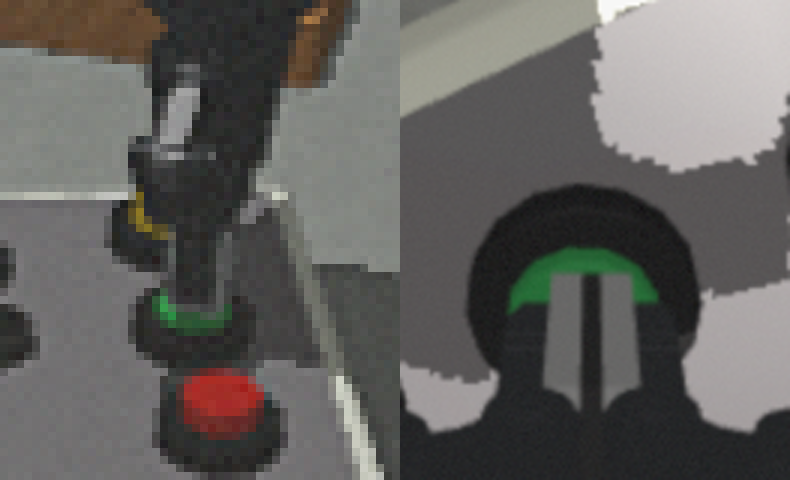

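The button is mostly sunk at 4.5 N. Going on until the force shows the stop.

Emit:
arm_command:
  targets:
    - [0,0.001,0,0]
    - [0,0.001,0,0]
    - [0,0,0,0]
    - [0,0,0,0]

```text
time_s: 18.65
tcp_pos: [520.0, -280.3, 36.4]
ee_rot: [0.564, 0.427, -0.427, -0.563]
contact_force: [-5.6, 2.3, 16.2]
grip_width: -0.2
```

```bash
python3 look.py g4 345,120
```

```text
meanF [-4.79  2.31 16.59] sd [0.66 0.35 0.32] [ 520.  -280.3   36.4] 18.95
```

At 16 N with the TCP stalled at z = 36.4, the button is on its stop, fully down. Withdrawing straight up, then away.

Emit:
arm_command:
  targets:
    - [0,-0.003,0,0]
    - [0,-0.005,0,0]
    - [0,-0.01,0,0]
    - [0,-0.03,0,0]
    - [0,-0.04,0,0]
    - [0,-0.04,0,0]
    - [0,-0.04,0,0]
    - [0,-0.03,0,0]
    - [0,0,0,0]
    - [0,0,0,0]

```text
time_s: 19.78
tcp_pos: [521.0, -280.8, 235.7]
ee_rot: [0.565, 0.428, -0.426, -0.562]
contact_force: [-0.3, 0.8, -0.9]
grip_width: 0.0
```

```bash
python3 - <<'E'
from h import *;import pickle
from station import capture,state
s,d=pickle.load(open("c0.pkl","rb"))
rng={"blue":((100,140,60),(125,255,255)),"green":((50,110,40),(80,255,255)),"yellow":((20,120,80),(35,255,255)),"red":((0,150,60),(6,255,255)),"orange":((7,150,100),(18,255,255))}
f=capture("side")["frame"];hs=[cv2.cvtColor(x,cv2.COLOR_RGB2HSV) for x in(d["side"]["frame"],f)]
for k,(a,b) in rng.items():
    print(k,[[(int(q[0]),q[2]) for q in blobs(cv2.inRange(h,a,b)>0) if 130<q[2][1]<330] for h in hs])
print(state()["tcp_pos"].round(1),state()["contact_force"].round(1),state()["time_s"])
cv2.imwrite("pics/fin.png",np.vstack([d["side"]["frame"][130:380,190:450],f[130:380,190:450]])[:,:,::-1])
E
```

```text
blue [[(423, array([382.93, 278.92]))], [(422, array([382.9 , 278.91]))]]
green [[(53, array([368.49, 156.87]))], [(55, array([368.6 , 156.95]))]]
yellow [[(59, array([365.42, 145.53]))], [(60, array([365.4 , 145.58]))]]
red [[(58, array([372.03, 169.74]))], [(57, array([372.12, 169.7 ]))]]
orange [[(265, array([383.09, 218.12]))], [(279, array([383.35, 217.94]))]]
[ 519.8 -280.1  233.6] [ 0.1 -0.6 -1. ] 19.8333
```

View pics/fin.png

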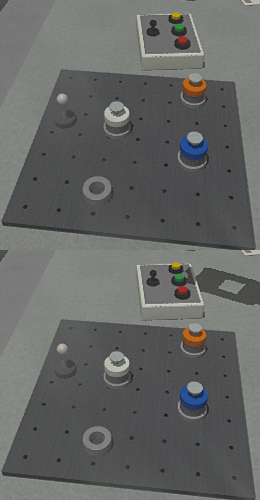

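The before and after views match: every setter, the ring, the sphere and the buttons are where they started, and the arm is clear.

```bash
python3 -c "
from station import finish_job
print(finish_job())"
```

```text
the job is handed in; nothing more can be done
None
```

I pressed the blue setter's pad about 4.2–4.5 mm (3.3 N) with the closed fingertips, held it for at least 0.5 s and let it come back up. I then pressed the green button onto its stop (16.6 N with the TCP stalled), withdrew straight up and handed the job in at about 19.8 s. `finish_job` reports no verdict.

**Last checks:** The final side view matches the first one. The blue, green, yellow and red colour centroids are within about 0.1 px of the start. Orange is within 0.3 px, with slightly different shading. The white setter, ring gauge and sphere look unmoved by eye. The arm ended with the TCP at z ≈ 234 mm, and contact force was at noise level (about 1 N).

**What disagreed:**
- **Fingertip height:** the pad met the fingers at a reported TCP z of about 56–57 mm instead of 87 mm, so the fingertips ended about 30 mm short of the reported TCP. I found contact by lowering in small steps and watching force and pictures. The green button met the fingers with the same offset.
- **Wrist camera:** its x positions for the pad and the green button read about 2.6–2.8 mm less than the top view's, which was small enough not to matter.

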